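# Fit a latching terminal plug to a power board and tug-test it

### The job

Take the green terminal plug out of the parts tray and press it onto the header on the circuit board, its wire openings towards the bare edge of the board on the robot's side, until it is fully home and both orange levers have snapped over its ears. Then tug it straight up with a steady 10 N for a full second to prove that both levers hold it, and let go, leaving it latched. Do not force it, the header breaks at 40 N, and leave the solder spools and the cutters alone.

Things in the scene. Friction and masses are not known exactly. Their poses are not given: they have to be found in the camera images.
- header: Light-grey 6-way header soldered on the green circuit board: open shroud 21.5 (x) x 58.5 (y) x 16 mm high. Origin: centre of its foot, on the board's top face (about 36 mm above the bench). z up; y along the row of pins; -x points to the board's bare edge (no components, on the robot's side), where the wire openings must face. 25 mm beside the long sides is clear but for flat pads.
- header_mouth (a point): Centre of the shroud's top opening, 16 mm above the board. Pocket 15.5 (x) x 52.5 (y) mm, 14 mm deep, tapering in from 18.5 x 55.5 at the rim. The plug's foot (14 x 51 mm) has 0.75 mm play a side. Fully home, the plug's shoulder rests on this rim and the plug's centre is 4.5 mm above this point.
- latch_a (a joint): Orange sprung lever at the header's +y end, pivoting near the board, top about 37 mm above it. 0 = closed, its rest position; grows (rad) as it is pushed outwards, to 0.5. A plug pressed down swings it out to about 0.15; it snaps back to 0 over the plug's ear in the last 1 mm of travel. Seating both levers takes some 6 to 15 N in all, more if the plug binds askew.
- latch_b (a joint): The same lever at the header's -y end. 0 = closed; above 0.06 with the plug nearly home means that it has not snapped over the ear.
- hook_a: Hook on the inner face of lever a: 9 mm wide, ramp on top, flat underneath, 22.2 mm above the board, so a latched plug lifts about 1.2 mm before its ear meets it. Stiff from there: the pull rises by several newtons with each tenth of a millimetre. Origin: the lever's pivot, 4 mm above the board.
- hook_b: The same hook on lever b, at the -y end of the header.
- plug: Loose green 6-way terminal plug, 30 to 65 g, standing upright on its foot in the tray. Upper body 22 (x) x 55.5 (y) x 22 mm, below it a foot 14 x 51 x 13 mm, tapered at the tip; at each end an ear stands out 5 mm in y at the body's lower edge (66 mm over both). Origin: centre of the foot's underside; 35 mm high; y lengthwise, z up, -x the wire-opening side.
- plug_center (a point): Centre of the plug, 17.5 mm above its underside and 17.5 mm below its top; axes as the plug's. Grip it across x (22 mm) on its upper body, fingertips 14 to 17 mm above the underside, so that they stay clear of the shroud (13 mm above the underside when home).
- plug_wire_side (a point): Middle of the plug's long side face that has the six dark wire openings, 11 mm from the centre towards -x, 24.5 mm above the underside.
- tray: Shallow dark parts tray, 150 x 150 x 14 mm with a 3 mm floor, fixed to the bench. Origin: centre of its underside.
- blue_spool_mid (a point): Middle of a solder spool with blue flanges, diameter 58 mm, 46 mm high, standing on a flange. Leave it alone.
- black_spool_mid (a point): Middle of a small black solder spool, diameter 50 mm, 24 mm high, standing on a flange. Leave it alone.
- cutters: Wire cutters with blue handles lying flat, about 120 x 30 x 11 mm. Origin: about their middle, underside. Leave them alone.

How it is judged:
By the outcome, as a careful person would: the job done as asked, in the order asked, and still so for the second after the job is handed in, with the robot touching nothing.
It also fails if it takes over 64 s, if anything falls off the work surface, if the arm or the gripper's body presses on something with over 40 N, if the wrist force passes 120 N, or if a joint passes its speed limit or range.

### The arm

A 7-joint arm with a two-finger parallel gripper is mounted at the origin on the work surface. World frame = base frame: x ahead of the robot, y to its left, z up, the work surface at z = 0. Lengths are in m, angles in rad, forces in N, time in s.
With the tool pointing down it reaches from about 0.4 to 0.875 m from the base axis. Payload 19.3 kg.
Tool frame: the origin (TCP) lies at the very end of the fingers, on their centre line; the grasp point (between the pads) lies bot.grasp_offset behind it (bot.grasp_offset is the distance from the TCP to the grasp point, in m); z points along the fingers, y is the direction in which the jaws open and shut (so a half turn about z gives the same grasp; the last joint's range is limited). The gripper opens to 85 mm and grips with 20 to 120 N. Pads are 22 mm wide; open, the fingers measure 114 mm over their backs; the gripper's body (76 mm by 85 mm) begins 54 mm behind the grasp point. The pads swing forward as they close: fully open they stand 13 mm farther back than shut.
Start: joints at [1.072, 0.521, -0.036, 1.599, 0.021, 1.021, -0.113], TCP at [0.26, -0.568, 0.231] pointing down, gripper open.
Joint ranges: [-2.91, 2.91], [-0.3, 2.13], [-1.5, 1.42], [0.17, 2.43], [-1.26, 4.41], [0.16, 1.93], [-2.52, 2.52]. Speed limits (rad/s): [1.89, 1.89, 2.39, 2.39, 3.01, 3.01, 3.01].

### API

Orientations are given as [roll, pitch, yaw] about the fixed x, y, z axes, in that order (R = Rz(yaw) Ry(pitch) Rx(roll)).
In Python, from workcell import bot gives the robot as it stands. The module is installed in compiled form; this text tells all that it offers.
- The arm moves only by the shell command python3 -m handwheel 'ROWS' [OPENING] [FORCE]. ROWS is JSON, a list of rows, each a list of 6 numbers: the shift along the tool's x, y, z as a fraction of full scale, then the turn, a rotation vector about the tool's x, y, z as a fraction of full scale. In form: [[x, y, z, rx, ry, rz], ...]. A call has 1 to 8 rows; each row shifts and turns the commanded pose from where the row before left it, along the tool's axes as they then stand; what a row does not reach is not made up. Full scale, the value 1, is 0.025 m for a shift and 360 degrees for a turn. A row lasts 1/8 s, in which the tool goes at most 62.5 mm and 10.7 degrees, less where a joint would pass 70% of its speed; a pose out of reach is approached as far as the arm can. A call with a number of a shift or a turn outside -1 to 1 is refused whole. A call with a gripper value outside its range is refused whole. OPENING is the closure, from -1 (fully open) to 1 (shut), set as the call begins (- or left out, the last holds). The fingers move at their own pace and stop on an object; FORCE is the grip in N (left out, the last holds). Time passes only in rows, so rows that do not move let the fingers close. It gives the time, the measured TCP pose, the force and the opening at its end, in the units of the state.
- bot.observe(): the state, without advancing time (a new reading comes with each control period).
- bot.grab_frame(name): name is "side" or "top" or "wrist"; returns a dict with "pixels" (384x512x3 uint8, blue, green, red), "vertical_fov" (degrees; the focal length in pixels is half the picture's height over the tangent of half this angle, whatever the lens; pixels are square), "cx", "cy" (the principal point, pixels), "D" ([k1, k2, p1, p2, k3] as OpenCV has them; the pictures are not rectified), "R" (3x3) and "t" (3): a world point X has camera coordinates R X + t. Camera axes: x right, y down, z forward; pixel columns grow to the right and rows downward; lengths in m; the calibration is good to about 2 mm. A picture is of the moment at which its call begins. There is no depth.
- bot.job_done(): hands the job in, once; it reports no verdict.
Trained networks look in a picture, given as the dict that the camera call returned (one of the last four; its "shot" number tells which), for a name from the list of things; names that differ only in an ending like _2 or _b are one class to them, and where a whole thing is asked for, a point or a joint stands for the part that bears it (a point fixed in the world has none). Each returns a list of dicts, best first, with "score" (0 to 1); they miss things now and then, are a little off and sometimes report something else, mostly with a low value. They report only what shows in the picture. A call takes as long as a camera call.
- bot.trace(picture, thing): "region" (384x512 bool, what is visible of it) and "point" ([column, row] in pixels, amid what is visible of it).
The state is a dict: "clock": time; "qpos": joint angles; "qd": joint speeds; "joint_efforts": joint torques, N m; "position": TCP position; "tool_rot": TCP orientation; "force": force on the tool from outside, world axes, zero at the start; "moment": the same for the moment, N m; "grip_width": finger opening in m.
Only numpy, scipy, OpenCV 4.12 (cv2) and the standard library are available. Lean on these libraries where they do the work, as an engineer would, in place of code of your own. Each camera call takes 0.05 s, during which the arm holds its last target.

## Working session

There is one attempt and no reset: what is moved stays moved. The work goes in short steps, Python scripts to look and compute and a shell command to move; the robot and the scene stay as the last step left them, time stands still between calls to the robot, and variables do not carry over. Pictures are saved under pics/ and viewed, and the job is handed in when it is done.

```bash
mkdir -p pics
cat > h.py <<'E'
import numpy as np, cv2
from workcell import bot
from scipy.spatial.transform import Rotation as Ro
def K(f):
    F=384/2/np.tan(np.radians(f["vertical_fov"])/2)
    return np.array([[F,0,f["cx"]],[0,F,f["cy"]],[0,0,1]])
def ray(f,p):
    n=cv2.undistortPoints(np.array([[p]],float),K(f),np.array(f["D"],float))[0,0]
    R=np.array(f["R"]);t=np.array(f["t"])
    return -R.T@t, R.T@np.array([n[0],n[1],1])
def onz(f,p,z):
    o,d=ray(f,p); return o+d*(z-o[2])/d[2]
def proj(f,X):
    X=np.atleast_2d(np.array(X,float))
    r=cv2.Rodrigues(np.array(f["R"],float))[0]
    return cv2.projectPoints(X,r,np.array(f["t"],float),K(f),np.array(f["D"],float))[0][:,0]
def tri(fs,ps):
    A=np.zeros((3,3));b=np.zeros(3)
    for f,p in zip(fs,ps):
        o,d=ray(f,p);d=d/np.linalg.norm(d);M=np.eye(3)-np.outer(d,d);A+=M;b+=M@o
    return np.linalg.solve(A,b)
E
python3 - <<'E'
from h import *
s=bot.observe()
for k,v in s.items(): print(k,np.round(v,4))
print(bot.grasp_offset)
for n in ["top","side","wrist"]:
    f=bot.grab_frame(n); cv2.imwrite(f"pics/{n}0.png",f["pixels"])
    print(n,f["vertical_fov"],np.round(-np.array(f["R"]).T@f["t"],3),np.round(f["D"],3))
    for th in ["plug","plug_center","plug_wire_side","header","header_mouth","hook_a","latch_a"]:
        for r in bot.trace(f,th)[:2]: print(n,th,round(r["score"],2),np.round(r["point"],1),r["region"].sum())
E
```

```text
clock 0.0
qpos [ 1.0718  0.522  -0.0363  1.6     0.0212  1.0211 -0.1128]
qd [-0.0008  0.001   0.0014 -0.0009  0.0022 -0.      0.0006]
joint_efforts [-1.60000e-03 -9.27119e+01  1.97870e+00 -3.69932e+01  1.77000e-02
  8.20000e-03  0.00000e+00]
position [ 0.2597 -0.5681  0.2307]
tool_rot [-3.1405e+00  1.0000e-04  4.2880e-01]
force [-0.2418 -0.7479  0.3633]
moment [-0.0202  0.023  -0.0364]
grip_width 0.0854
0.0187
top 56.2267661709046 [ 0.488 -0.021  0.821] [-0.087  0.     0.     0.     0.   ]
top plug 0.57 [321.6 204.2] 326
top plug_center 0.66 [321.9 206.8] 302
top plug_wire_side 0.66 [321.8 206.5] 286
top header 0.15 [294.3 110.3] 352
top header_mouth 0.55 [180.2 206.3] 284
top hook_a 0.31 [321.8 204.4] 283
side 44.722930007899436 [ 0.392 -0.769  0.562] [-0.092  0.     0.     0.     0.   ]
side plug 0.57 [269.2 251.6] 442
side plug_center 0.61 [272.5 257.3] 452
side plug_center 0.33 [236.6 158.7] 251
side plug_wire_side 0.81 [273.8 257.1] 386
side plug_wire_side 0.18 [236.8 159.4] 247
side header_mouth 0.75 [236.9 160.1] 215
side hook_a 0.73 [271.1 252.9] 438
side latch_a 0.59 [239.2 163.5] 72
side latch_a 0.48 [235.1 145.7] 48
wrist 65.09128472982012 [ 0.336 -0.532  0.374] [-0.012  0.     0.     0.     0.   ]
```

View pics/top0.png

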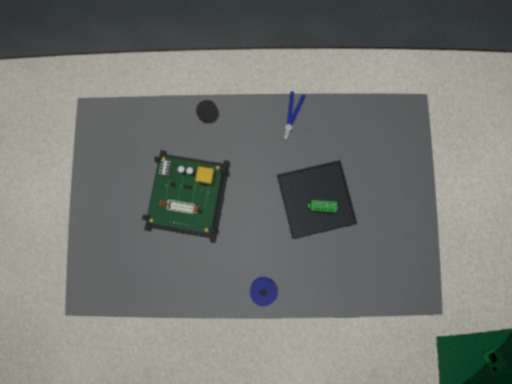

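View pics/side0.png

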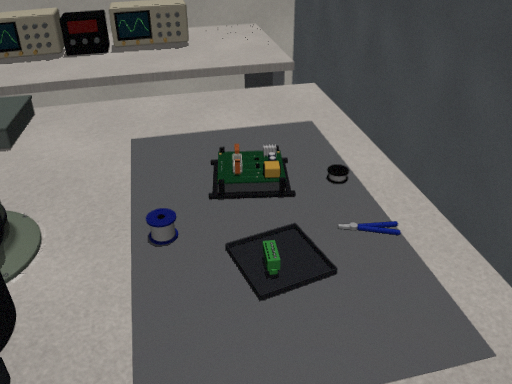

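View pics/wrist0.png

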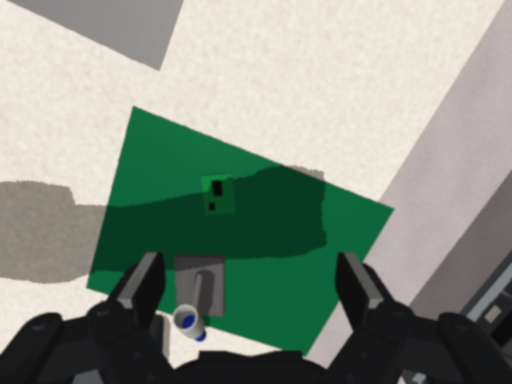

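The top view shows the header at about (181,207) and the plug at (322,206) in the tray. The blue spool is at (263,291). Next I'll zoom in and compute positions.

Run:
```python
from h import *
ft=bot.grab_frame("top");fs=bot.grab_frame("side")
import pickle;pickle.dump((ft,fs),open("f0.pkl","wb"))
t=ft["pixels"];s=fs["pixels"]
rs=lambda im:cv2.resize(im,(390,290),interpolation=cv2.INTER_CUBIC)
a=np.vstack([np.hstack([rs(t[150:246,135:264]),rs(t[170:236,280:369])]),np.hstack([rs(s[137:203,200:289]),rs(s[220:309,212:332])])])
cv2.imwrite("pics/z0.png",a)
for nm in ["plug","header_mouth"]:
    rt=bot.trace(ft,nm)[0]; r2=bot.trace(fs,nm)[0]
    print(nm,rt["score"],r2["score"],tri([ft,fs],[rt["point"],r2["point"]]))
    for f,r,z in((ft,rt,0.03 if nm=="plug" else .052),(fs,r2,0.03 if nm=="plug" else .052)):
        ys,xs=np.nonzero(r["region"]); 
        P=np.array([onz(f,(x,y),z)[:2] for x,y in zip(xs,ys)]); c=P.mean(0);w,v=np.linalg.eigh(np.cov((P-c).T))
        print(c,np.degrees(np.arctan2(v[1,1],v[0,1])),np.sqrt(w*12))
print(onz(ft,(263,291),.046))
for p in[(163,204),(200,210)]: print(onz(ft,p,.07))
```

```text
plug 0.53 0.63 [ 0.55543032 -0.15495469  0.02595009]
[ 0.55514384 -0.15890198] 85.57313922459628 [0.02361182 0.06022468]
[ 0.55364637 -0.16658929] 81.51174842765688 [0.02455842 0.08680811]
header_mouth 0.76 0.47 [0.55381503 0.15015614 0.05641114]
[0.55491045 0.15348797] 79.58944334319024 [0.02314395 0.07941121]
[0.55464471 0.1516015 ] 79.47458289684033 [0.01986662 0.13950645]
[ 0.37439408 -0.02651535  0.046     ]
[0.55791795 0.18364463 0.07      ]
[0.54476089 0.10449769 0.07      ]
```

View pics/z0.png

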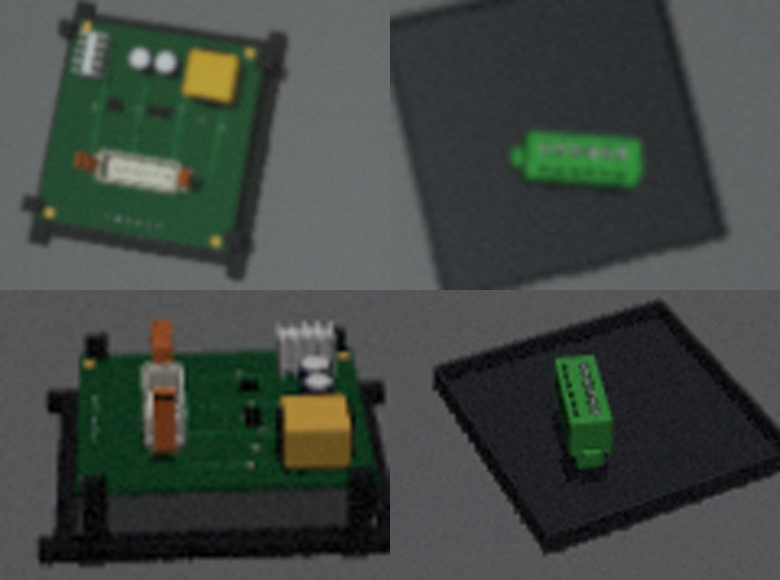

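The side view shows the dark wire openings on the plug's left side, which is -x, so the plug is already turned the right way. Header yaw is about -10° and plug yaw about -5°. First I'll turn the tool.

```bash
cat >> h.py <<'E'
def togo(tgt,yawdeg=None):
    """shift in tool axes (fractions of 25mm) to target; rotation vector in tool axes /360deg"""
    s=bot.observe(); R=Ro.from_euler('xyz',s["tool_rot"]); d=R.inv().apply(np.array(tgt)-s["position"])
    print("clock",s["clock"],"pos",np.round(s["position"],4),"rot",np.round(np.degrees(s["tool_rot"]),2),"F",np.round(s["force"],2),"w",round(s["grip_width"],4))
    print("shift units",np.round(d/0.025,3))
    if yawdeg is not None:
        T=Ro.from_euler('xyz',[180,0,yawdeg],degrees=True); rv=np.degrees((R.inv()*T).as_rotvec())
        print("turn units",np.round(rv/360,5))
E
python3 -m handwheel '[[0,0,0,0,0,-0.028],[0,0,0,0,0,-0.028],[0,0,0,0,0,-0.028],[0,0,0,0,0,-0.028],[0,0,0,0,0,-0.028],[0,0,0,0,0,-0.028]]' -1
python3 -c "
from h import *
togo([.555,-.157,.22],85)"
```

```text
clock: 2.25
position: [0.2598, -0.5684, 0.2313]
tool_rot: [-3.142, 0.0, 1.49]
force: [0.1, -1.0, 1.0]
grip_width: 0.0855
clock 2.25 pos [ 0.2598 -0.5684  0.2313] rot [-180.      0.     85.38] F [ 0.13 -0.96  0.99] w 0.0855
shift units [17.356 10.443  0.452]
turn units [-0.00e+00  1.00e-05  1.04e-03]
```

```bash
python3 -m handwheel '[[1,0.7,0,0,0,0],[1,0.7,0,0,0,0],[1,0.7,0,0,0,0],[1,0.7,0,0,0,0],[1,0.7,0,0,0,0],[1,0.7,0,0,0,0],[1,0.7,0,0,0,0],[1,0.7,0,0,0,0]]' -1
python3 -m handwheel '[[1,0.7,0.1,0,0,0],[1,0.7,0.1,0,0,0],[1,0.7,0.1,0,0,0],[1,0.7,0.1,0,0,0],[1,0.7,0.1,0,0,0],[1,0.7,0,0,0,0],[1,0.6,0,0,0,0],[0,0,0,0,0,0]]' -1
python3 - <<'E'
from h import *
togo([.555,-.157,.22],85)
f=bot.grab_frame("wrist"); cv2.imwrite("pics/w1.png",f["pixels"])
import pickle;pickle.dump(f,open("w1.pkl","wb"))
print(-np.array(f["R"]).T@f["t"],np.array(f["R"])[2])
for n in["plug"]:
  for r in bot.trace(f,n)[:2]: print(r["score"],r["point"],onz(f,r["point"],.03))
E
```

```text
clock: 3.25
position: [0.4172, -0.3805, 0.2314]
tool_rot: [3.142, 0.0, 1.484]
force: [0.3, 0.4, 0.2]
grip_width: 0.0857
clock: 4.25
position: [0.5524, -0.215, 0.2188]
tool_rot: [3.141, -0.001, 1.488]
force: [0.2, -0.2, 0.3]
grip_width: 0.0853
clock 4.25 pos [ 0.5524 -0.215   0.2188] rot [ 1.7998e+02 -6.0000e-02  8.5230e+01] F [ 0.24 -0.21  0.28] w 0.0853
shift units [ 2.322 -0.09  -0.047]
turn units [ 7.0e-05 -1.5e-04  6.4e-04]
[ 0.55901089 -0.12945668  0.36176579] [-0.02644837 -0.32695802 -0.94466869]
0.83 [249.7, 113.4] [ 0.5570195  -0.15520358  0.03      ]
```

View pics/w1.png

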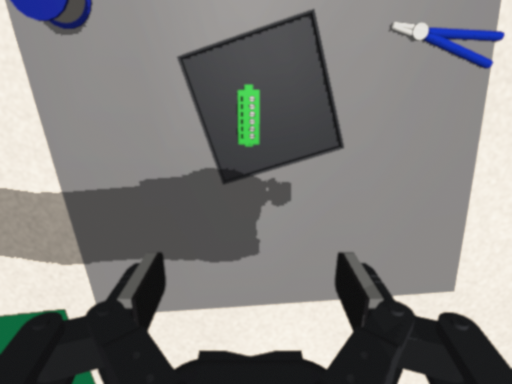

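The plug is at (249,115), with ears at rows 86 and 145 and its wire openings on the left (-x). I'll fit a plug model to the green silhouette.

```bash
cat >> h.py <<'E'
from scipy.optimize import minimize
def box(x,y,z): return np.array([[a,b,c] for a in x for b in y for c in z])
PLUG=[box((-.011,.011),(-.02775,.02775),(.013,.035)),box((-.006,.006),(-.0255,.0255),(0,.013)),box((-.003,.003),(-.033,.033),(.013,.018))]
def render(f,parts,p,z0,S=4,off=None,size=None):
    x,y,yaw=p; R=Ro.from_euler('z',yaw).as_matrix(); m=np.zeros(size,np.uint8)
    for b in parts:
        q=proj(f,b@R.T+[x,y,z0]); q=((q-off+0.5)*S-0.5)
        h=cv2.convexHull(q.astype(np.float32)); cv2.fillConvexPoly(m,np.round(h*16).astype(np.int32),255,shift=4)
    return m
def gmask(f,region=None):
    im=cv2.GaussianBlur(f["pixels"],(0,0),.5).astype(int); return ((im[...,1]>im[...,2]*1.6)&(im[...,1]>im[...,0]*1.6)&(im[...,1]>50)).astype(np.uint8)
def fitplug(f,p0,z0,region,S=4):
    ys,xs=np.nonzero(region); x0,x1,y0,y1=xs.min()-12,xs.max()+12,ys.min()-12,ys.max()+12
    x0=max(x0,0);y0=max(y0,0)
    near=cv2.dilate(region.astype(np.uint8),np.ones((9,9)))
    m=(gmask(f)&near)[y0:y1,x0:x1]*255
    M=cv2.resize(m,None,fx=S,fy=S,interpolation=cv2.INTER_LINEAR).astype(float)/255
    off=np.array([x0,y0],float)
    def c(q):
        r=render(f,PLUG,(p0[0]+q[0]*.001,p0[1]+q[1]*.001,p0[2]+q[2]*.02),z0,S,off,M.shape)/255.
        return np.abs(r-M).sum()/M.sum()
    best=min((minimize(c,[a,b,d],method='Nelder-Mead',options=dict(initial_simplex=np.array([[a,b,d],[a+3,b,d],[a,b+3,d],[a,b,d+3]]))) for a,b,d in [(0,0,0),(2,-2,2),(-2,2,-2)]),key=lambda r:r.fun)
    q=best.x; return p0[0]+q[0]*.001,p0[1]+q[1]*.001,p0[2]+q[2]*.02,best.fun
E
python3 - <<'E'
from h import *; import pickle
f=bot.grab_frame("wrist")
r=bot.trace(f,"plug")[0]
x,y,w,c=fitplug(f,(.557,-.155,np.radians(-5)),.003,r["region"]);print("wrist",x,y,np.degrees(w),c)
for n in("top","side"):
    f=bot.grab_frame(n); r=bot.trace(f,"plug")[0]
    x,y,w,c=fitplug(f,(.557,-.155,np.radians(-5)),.003,r["region"]);print(n,x,y,np.degrees(w),c)
E
```

```text
wrist 0.5552018270867409 -0.15850623594373867 -4.36758169270971 0.25143899483131465
top 0.5549499508563014 -0.16136139382612621 -5.134098448946382 0.2521543875621542
side 0.5560422684016786 -0.15828108727678808 -6.63145137460806 0.22651943253442927
```

Views agree to about 2 mm: plug at (0.555, -0.159), yaw about -5°. I'll descend partway with the jaws half closed, clear of the tray wall.

```bash
python3 -m handwheel '[[0.4,0,0.8,0,0,0],[0.4,-0.05,0.8,0,0,0],[0.4,-0.05,0.8,0,0,0],[0.4,0,0.8,0,0,0],[0.4,0,0.8,0,0,0],[0.24,0,0.8,0,0,0],[0,0,0,0,0,0],[0,0,0,0,0,0]]' 0 40
python3 - <<'E'
from h import *
f=bot.grab_frame("wrist"); im=f["pixels"].copy()
s=bot.observe(); 
R=Ro.from_euler('xyz',s["tool_rot"])
for l in(0,.0187):
  q=proj(f,[s["position"]-R.apply([0,0,l])])[0]; cv2.circle(im,tuple(np.round(q).astype(int)),3,(0,0,255),-1); print(q)
cv2.imwrite("pics/w2.png",im)
togo([.5555,-.159,.1],85)
r=bot.trace(f,"plug")[0]; print(r["score"],r["point"])
x,y,w,c=fitplug(f,(.5555,-.159,np.radians(-5)),.003,r["region"]);print("wrist",x,y,np.degrees(w),c)
E
```

```text
clock: 5.65
position: [0.5539, -0.1618, 0.0995]
tool_rot: [3.141, 0.0, 1.484]
force: [0.1, 0.6, 0.4]
grip_width: 0.0428
[250.80185076 255.45187478]
[250.9251314  275.79904475]
clock 5.7 pos [ 0.5539 -0.1619  0.0997] rot [1.7994e+02 2.0000e-02 8.5010e+01] F [ 1.11 -0.11  0.24] w 0.0427
shift units [ 0.12   0.053 -0.014]
turn units [1.6e-04 5.0e-05 3.0e-05]
0.87 [251.5, 198.7]
wrist 0.5549815111497792 -0.1587741466463284 -3.9454039693049774 0.20465230877056623
```

View pics/w2.png

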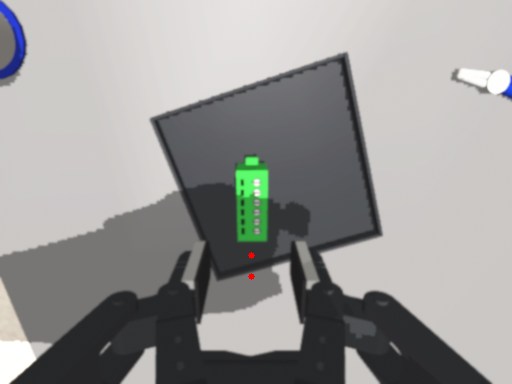

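```bash
python3 -m handwheel '[[0.12,0.04,0.5,0,0,-0.0022],[0,0,0.7,0,0,0],[0,0,0.7,0,0,0],[0,0,0.6,0,0,0],[0,0,0.4,0,0,0],[0,0,0.39,0,0,0],[0,0,0,0,0,0]]' 0 40
python3 - <<'E'
from h import *
togo([.555,-.159,.0175],85.8)
f=bot.grab_frame("wrist");cv2.imwrite("pics/w3.png",f["pixels"])
E
```

```text
clock: 6.62
position: [0.5546, -0.1583, 0.0159]
tool_rot: [-3.141, -0.0, 1.498]
force: [-0.1, 0.6, -0.4]
grip_width: 0.0427
clock 6.625 pos [ 0.5546 -0.1583  0.0159] rot [-1.7995e+02 -1.0000e-02  8.5840e+01] F [-0.09  0.64 -0.38] w 0.0427
shift units [-0.028  0.019 -0.062]
turn units [-1.3e-04 -2.0e-05  1.2e-04]
```

View pics/w3.png

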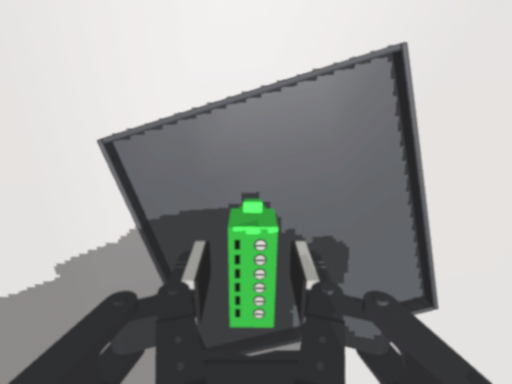

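Plug is centred between the pads, columns 230–277 with the fingers at 208 and 293. I'll raise 1.5 mm and close.

```bash
python3 -m handwheel '[[0,0,-0.06,0,0,0],[0,0,0,0,0,0],[0,0,0,0,0,0],[0,0,0,0,0,0],[0,0,0,0,0,0],[0,0,0,0,0,0]]' 1 70
python3 - <<'E'
from h import *
togo([.555,-.159,.0175],85.8)
f=bot.grab_frame("wrist");cv2.imwrite("pics/w4.png",f["pixels"])
f=bot.grab_frame("side");cv2.imwrite("pics/s4.png",cv2.resize(f["pixels"][180:300,190:350],None,fx=5,fy=5,interpolation=cv2.INTER_CUBIC))
E
```

```text
clock: 7.42
position: [0.5552, -0.1585, 0.0189]
tool_rot: [3.141, 0.0, 1.498]
force: [-1.6, 0.5, 7.4]
grip_width: 0.0208
clock 7.425 pos [ 0.5552 -0.1585  0.0189] rot [1.7994e+02 1.0000e-02 8.5830e+01] F [-1.56  0.54  7.39] w 0.0208
shift units [-0.022 -0.008  0.057]
turn units [1.7e-04 4.0e-05 9.0e-05]
```

View pics/w4.png

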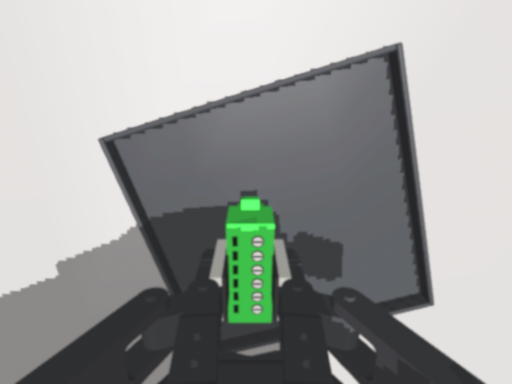

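View pics/s4.png

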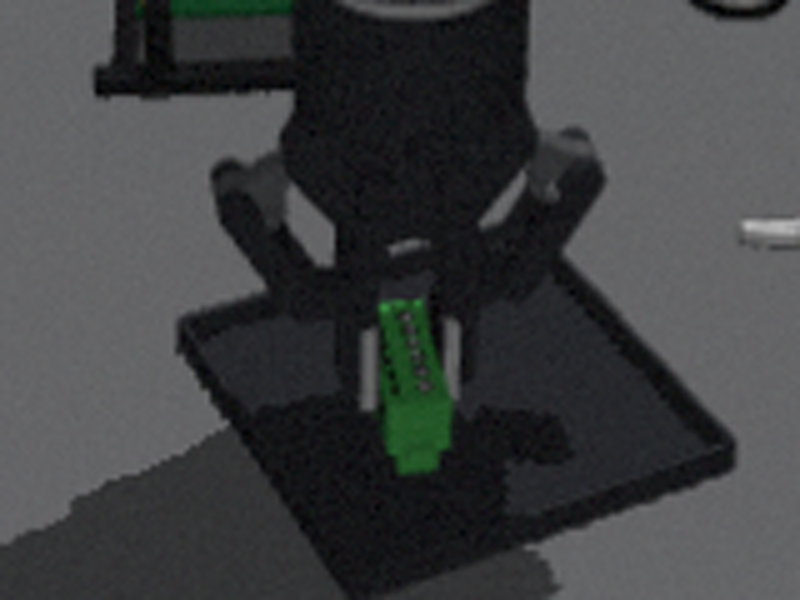

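Held at 20.8 mm, with a harmless 7 N press against the tray floor. I'll lift and approach the header.

```bash
python3 -m handwheel '[[0,0,-0.3,0,0,0],[0,0,-0.8,0,0,0],[0,0,-1,0,0,0],[0,0,-1,0,0,0],[0,0,-1,0,0,0],[0,0,-1,0,0,0],[0,0,-0.9,0,0,0.0172],[0,0,0,0,0,0]]' 1 70
python3 -m handwheel '[[1,-0.2,0,0,0,0],[1,-0.2,0,0,0,0],[1,-0.2,0,0,0,0],[1,-0.2,0,0,0,0],[1,-0.2,0,0,0,0],[1,-0.2,0,0,0,0],[1,-0.2,0,0,0,0],[1,-0.2,0,0,0,0]]'
python3 -m handwheel '[[1,-0.05,0,0,0,0],[0,0,0,0,0,0],[0,0,0,0,0,0]]'
python3 - <<'E'
from h import *
togo([.5545,.152,.14],79.6)
f=bot.grab_frame("wrist");cv2.imwrite("pics/w5.png",f["pixels"])
import pickle;pickle.dump(f,open("w5.pkl","wb"))
for n in("header","header_mouth","latch_a","hook_a","latch_b"):
  for r in bot.trace(f,n)[:3]: print(n,r["score"],r["point"],r["region"].sum())
E
```

```text
clock: 8.52
position: [0.5557, -0.1585, 0.1708]
tool_rot: [3.138, 0.0, 1.39]
force: [0.4, 0.4, -0.2]
grip_width: 0.0205
clock: 9.52
position: [0.551, 0.0463, 0.168]
tool_rot: [-3.141, 0.0, 1.392]
force: [1.1, 0.3, -0.6]
grip_width: 0.0204
clock: 9.9
position: [0.5545, 0.0698, 0.1679]
tool_rot: [-3.141, 0.0, 1.391]
force: [0.3, 0.4, -0.6]
grip_width: 0.0204
clock 9.9 pos [0.5545 0.0698 0.1679] rot [-1.7998e+02  3.0000e-02  7.9690e+01] F [ 0.27  0.44 -0.56] w 0.0204
shift units [ 3.237 -0.587  1.116]
turn units [-5.0e-05  8.0e-05  2.6e-04]
header 0.58 [229.2, 88.5] 2688
header_mouth 0.61 [234.5, 91.6] 2779
latch_a 0.7 [231.1, 140.2] 206
latch_a 0.65 [230.7, 42.2] 272
hook_a 0.65 [231.0, 45.2] 76
hook_a 0.38 [233.0, 135.7] 34
hook_a 0.18 [252.0, 255.6] 5405
latch_b 0.7 [231.1, 140.2] 206
latch_b 0.65 [230.7, 42.2] 272
```

View pics/w5.png

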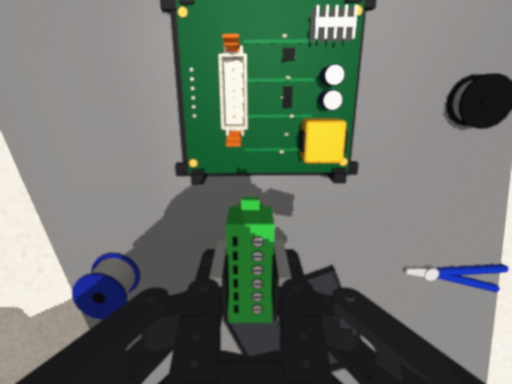

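The header is at (233,91), with levers at rows 42 and 139, and the plug in the hand at (250,265). The camera is almost straight above the header. I'll fit both from this view.

```bash
cat >> h.py <<'E'
def fithead(f,p0,zb,region,S=6,dbg=None):
    ys,xs=np.nonzero(region); x0,x1,y0,y1=max(xs.min()-8,0),xs.max()+8,max(ys.min()-8,0),ys.max()+8
    im=f["pixels"][y0:y1,x0:x1].astype(float); im=cv2.resize(im,None,fx=S,fy=S,interpolation=cv2.INTER_LINEAR)
    red=im[...,2]; blue=im[...,0]   # board: both low; lever: blue low; header: blue high
    hi=np.percentile(blue,95); M=(blue>0.5*hi).astype(np.uint8)
    n,l,st,_=cv2.connectedComponentsWithStats(M); k=1+np.argmax(st[1:,4]); M=(l==k).astype(np.uint8)
    M=cv2.morphologyEx(M,cv2.MORPH_OPEN,np.ones((2*S+1,2*S+1)) ) if False else M
    c,_=cv2.findContours(M,cv2.RETR_EXTERNAL,cv2.CHAIN_APPROX_NONE); M=cv2.fillPoly(np.zeros_like(M),c,1).astype(float)
    if dbg: cv2.imwrite(dbg,(im*.6+M[...,None]*100).clip(0,255).astype(np.uint8))
    off=np.array([x0,y0],float); B=[box((-.01075,.01075),(-.02925,.02925),(0,.016))]
    def c(q):
        r=render(f,B,(p0[0]+q[0]*.001,p0[1]+q[1]*.001,p0[2]+q[2]*.02),zb,S,off,M.shape)/255.
        return np.abs(r-M).sum()/M.sum()
    best=min((minimize(c,[a,b,d],method='Nelder-Mead',options=dict(initial_simplex=np.array([[a,b,d],[a+3,b,d],[a,b+3,d],[a,b,d+3]]))) for a,b,d in [(0,0,0),(2,-2,2),(-2,2,-2)]),key=lambda r:r.fun)
    q=best.x; return p0[0]+q[0]*.001,p0[1]+q[1]*.001,p0[2]+q[2]*.02,best.fun
E
python3 - <<'E'
from h import *
f=bot.grab_frame("wrist"); s=bot.observe()
r=[r for r in bot.trace(f,"header") if abs(r["point"][1]-90)<20][0]
x,y,w,c=fithead(f,(.555,.152,np.radians(-10)),.036,r["region"],dbg="pics/m5.png");print("head",x,y,np.degrees(w),c)
# body top rectangle is 11 wide etc.
reg=np.zeros((384,512),bool);reg[195:325,222:280]=1
x2,y2,w2,c2=fitplug(f,(s["position"][0],s["position"][1],np.radians(-10)),s["position"][2]-.0159,reg)
print("plug",x2,y2,np.degrees(w2),c2,"tcp",s["position"],np.degrees(s["tool_rot"][2]))
im=f["pixels"].copy()
for P,p,z in((PLUG,(x2,y2,w2),s["position"][2]-.0159),([box((-.01075,.01075),(-.02925,.02925),(0,.016))],(x,y,w),.036)):
    Rm=Ro.from_euler('z',p[2]).as_matrix()
    for b in P:
        q=proj(f,b@Rm.T+[p[0],p[1],z]); 
        for i in range(8):
            for j in range(i): 
                if bin(i^j).count('1')==1: cv2.line(im,tuple(np.round(q[i]*8).astype(int)),tuple(np.round(q[j]*8).astype(int)),(0,0,255),1,shift=3)
cv2.imwrite("pics/o5.png",cv2.resize(im[20:345,150:350],None,fx=1.8,fy=1.8,interpolation=cv2.INTER_CUBIC))
E
```

```text
head 0.5547830562382281 0.1538287505218514 -10.03980597082378 0.10900706436420722
plug 0.5540228521586021 0.06960981337752369 -10.562801084853968 0.19002333315920525 tcp [0.55468405 0.0700296  0.16805323] 79.62744493955374
```

View pics/o5.png

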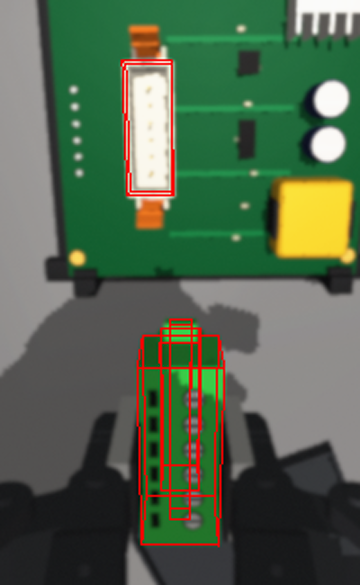

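View pics/m5.png

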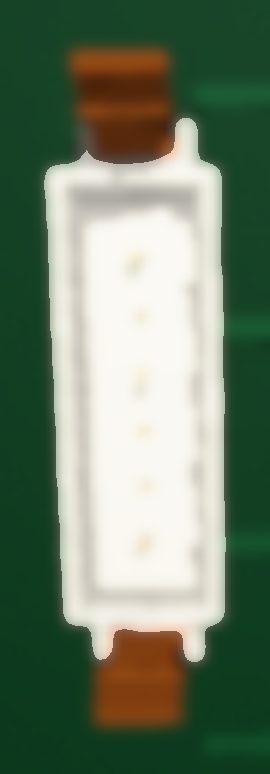

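The overlays match both parts. Relative offset from plug to header is (+0.8, +84.2) mm, with about +0.4° yaw. I'll move over it and hover above the levers.

```bash
python3 -m handwheel '[[0.8,-0.14,0,0,0,-0.0012],[0.8,-0.14,0,0,0,0],[0.8,-0.14,0,0,0,0],[0.6,-0.1,0,0,0,0],[0.317,-0.055,0.5,0,0,0],[0,0,0.8,0,0,0],[0,0,0.8,0,0,0],[0,0,0.8,0,0,0]]'
python3 -m handwheel '[[0,0,0.2,0,0,0],[0,0,0,0,0,0],[0,0,0,0,0,0]]'
cat > look.py <<'E'
import sys
from h import *
n=sys.argv[1]
togo([.5555,.1542,.0549],79.96)
f=bot.grab_frame("wrist");g=bot.grab_frame("side");t=bot.grab_frame("top")
import pickle;pickle.dump((f,g,t),open(n+".pkl","wb"))
a=cv2.resize(f["pixels"][150:340,150:350],(400,380),interpolation=cv2.INTER_CUBIC)
b=cv2.resize(g["pixels"][110:205,190:290],(400,380),interpolation=cv2.INTER_CUBIC)
cv2.imwrite(f"pics/{n}.png",np.hstack([a,b]))
E
python3 look.py l6
```

```text
clock: 11.3
position: [0.5547, 0.1542, 0.094]
tool_rot: [-3.141, 0.001, 1.397]
force: [0.4, -0.1, -0.2]
grip_width: 0.0203
clock: 11.68
position: [0.5553, 0.1546, 0.0912]
tool_rot: [3.141, -0.0, 1.398]
force: [-0.1, 1.0, -0.7]
grip_width: 0.0209
clock 11.675 pos [0.5553 0.1546 0.0912] rot [ 1.7995e+02 -2.0000e-02  8.0070e+01] F [-0.1   1.02 -0.71] w 0.0209
shift units [-0.016  0.008  1.45 ]
turn units [ 1.3e-04 -6.0e-05  3.1e-04]
```

View pics/l6.png

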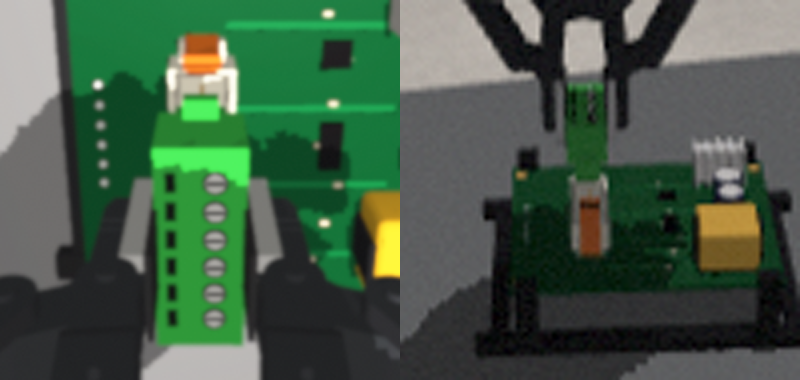

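The plug looks in line with the header in both views. I'll check numerically in the side view with projected models.

```bash
cat >> h.py <<'E'
def wire(im,f,P,p,z,col=(0,0,255)):
    Rm=Ro.from_euler('z',p[2]).as_matrix()
    for b in P:
        q=proj(f,b@Rm.T+[p[0],p[1],z])
        for i in range(8):
            for j in range(i):
                if bin(i^j).count('1')==1: cv2.line(im,tuple(np.round(((q[i]+.5)*6-.5)*8).astype(int)),tuple(np.round(((q[j]+.5)*6-.5)*8).astype(int)),col,1,shift=3)
SH=[box((-.01075,.01075),(-.02925,.02925),(0,.016))]
E
python3 - <<'E'
from h import *; import pickle
f,g,t=pickle.load(open("l6.pkl","rb"))
out=[]
for k,(F,c) in enumerate([(g,(125,190,210,270)),(t,(170,230,150,215))]):
    im=cv2.resize(F["pixels"],None,fx=6,fy=6,interpolation=cv2.INTER_CUBIC)
    w=np.radians(-10.0)
    wire(im,F,PLUG,(.5553,.1546,w),.0912-.0159); wire(im,F,SH,(.5555,.1542,w),.036,(255,255,0))
    a,b,cc,d=c; out.append(cv2.resize(im[a*6:b*6,cc*6:d*6],(390,390)))
cv2.imwrite("pics/o6.png",np.hstack(out))
E
```

```text
(no output)
```

View pics/o6.png

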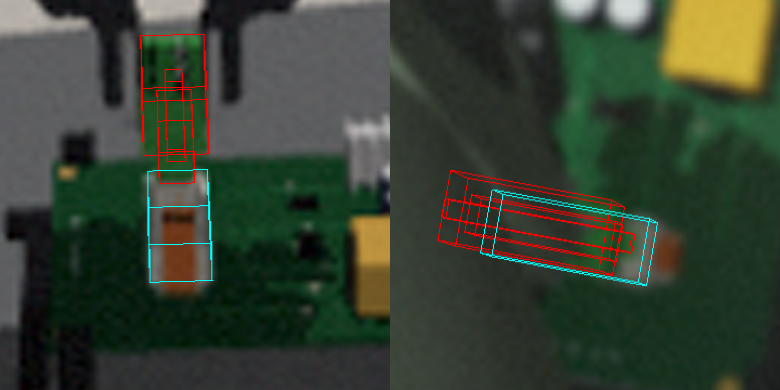

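Both models match in the side view. I'll descend to just above the rim, then go in small steps watching force.

```bash
python3 -m handwheel '[[0,0,0.3,0,0,0],[0,0,0.3,0,0,0],[0,0,0.2,0,0,0],[0,0,0,0,0,0]]'
python3 -m handwheel '[[0,0,0.08,0,0,0],[0,0,0.08,0,0,0],[0,0,0,0,0,0]]'
python3 -m handwheel '[[0,0,0.06,0,0,0],[0,0,0.06,0,0,0],[0,0,0,0,0,0]]'
python3 look.py l7
```

```text
clock: 12.32
position: [0.5546, 0.1544, 0.0699]
tool_rot: [-3.141, 0.001, 1.398]
force: [-0.7, -0.3, -1.1]
grip_width: 0.0203
clock: 12.7
position: [0.5551, 0.1544, 0.0665]
tool_rot: [3.141, 0.0, 1.397]
force: [0.2, -1.8, 0.7]
grip_width: 0.0209
clock: 13.08
position: [0.5552, 0.1547, 0.0637]
tool_rot: [3.141, -0.0, 1.398]
force: [1.7, -1.0, 3.7]
grip_width: 0.0207
clock 13.075 pos [0.5552 0.1547 0.0637] rot [ 1.7998e+02 -2.0000e-02  8.0080e+01] F [ 1.7  -1.04  3.68] w 0.0207
shift units [-0.017  0.015  0.351]
turn units [ 7.0e-05 -5.0e-05  3.4e-04]
```

View pics/l7.png

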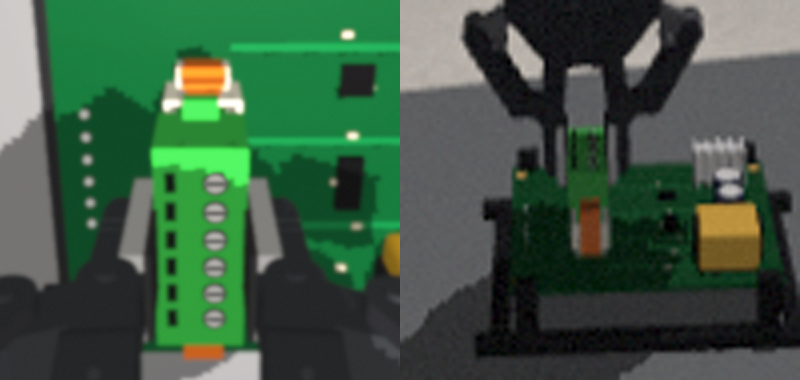

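The foot is about 4 mm into the mouth with low force. Continuing in small steps with a small sideways relief.

```bash
python3 -m handwheel '[[-0.01,0.012,0.03,0,0,0],[0,0,0.03,0,0,0],[0,0,0,0,0,0]]'
python3 -m handwheel '[[0,0,0.03,0,0,0],[0,0,0.03,0,0,0],[0,0,0,0,0,0]]'
```

```text
clock: 13.6
position: [0.5554, 0.1542, 0.0622]
tool_rot: [3.141, -0.0, 1.398]
force: [-0.2, -2.1, 6.5]
grip_width: 0.0203
clock: 13.98
position: [0.5551, 0.154, 0.0603]
tool_rot: [-3.141, 0.0, 1.398]
force: [0.5, -2.4, 1.0]
grip_width: 0.0206
```

```bash
python3 -m handwheel '[[-0.016,0,0.03,0,0,0],[0,0,0.03,0,0,0],[0,0,0,0,0,0]]'
python3 -m handwheel '[[0,0,0.03,0,0,0],[0,0,0.03,0,0,0],[0,0,0,0,0,0]]'
```

```text
clock: 14.35
position: [0.5551, 0.1539, 0.059]
tool_rot: [-3.141, -0.0, 1.398]
force: [1.1, -0.6, 0.4]
grip_width: 0.0203
clock: 14.72
position: [0.5551, 0.1539, 0.0574]
tool_rot: [-3.141, -0.0, 1.398]
force: [0.1, -1.5, 1.6]
grip_width: 0.0202
```

```bash
python3 -m handwheel '[[-0.008,0,0.02,0,0,0],[0,0,0.02,0,0,0],[0,0,0,0,0,0]]'
python3 look.py l8
```

```text
clock: 15.1
position: [0.5549, 0.1536, 0.0562]
tool_rot: [-3.141, 0.0, 1.398]
force: [1.5, 0.6, -4.7]
grip_width: 0.0205
clock 15.1 pos [0.5549 0.1536 0.0562] rot [-1.7997e+02  1.0000e-02  8.0080e+01] F [ 1.49  0.56 -4.72] w 0.0205
shift units [0.027 0.018 0.054]
turn units [-7.0e-05  2.0e-05  3.3e-04]
```

View pics/l8.png

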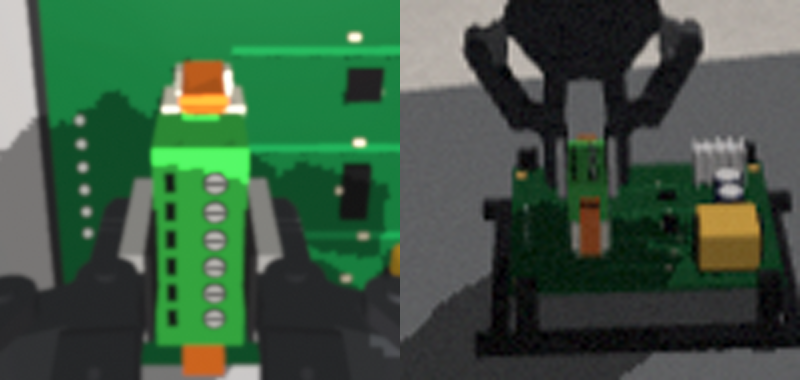

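```bash
python3 -m handwheel '[[0,0,0.02,0,0,0],[0,0,0.02,0,0,0],[0,0,0,0,0,0]]'
python3 -m handwheel '[[0,0,0.01,0,0,0],[0,0,0.01,0,0,0],[0,0,0,0,0,0]]'
python3 look.py l9
```

```text
clock: 15.62
position: [0.5551, 0.1537, 0.0556]
tool_rot: [3.142, -0.0, 1.398]
force: [0.9, 0.5, -0.3]
grip_width: 0.0202
clock: 16.0
position: [0.5551, 0.1536, 0.055]
tool_rot: [-3.142, 0.0, 1.398]
force: [0.2, -0.5, -0.7]
grip_width: 0.0203
clock 16.0 pos [0.5551 0.1536 0.055 ] rot [-180.      0.     80.08] F [ 0.23 -0.53 -0.68] w 0.0203
shift units [0.025 0.011 0.005]
turn units [-1.0e-05  0.0e+00  3.2e-04]
```

View pics/l9.png

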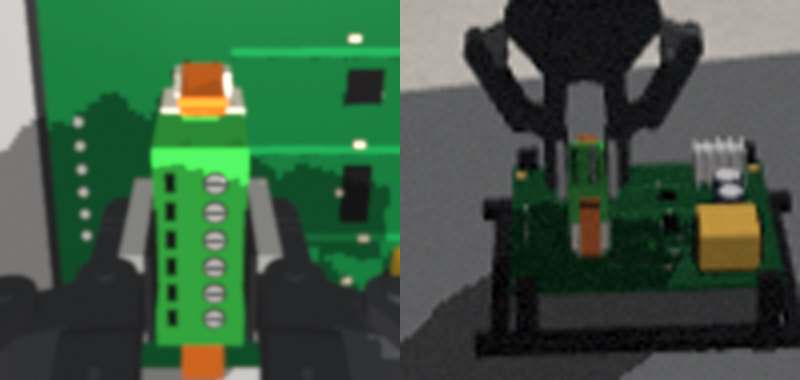

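Not touching the rim yet. I'll keep pressing until force shows full seating.

```bash
python3 -m handwheel '[[0,0,0.01,0,0,0],[0,0,0.01,0,0,0],[0,0,0,0,0,0]]'
python3 -m handwheel '[[0,0,0.01,0,0,0],[0,0,0,0,0,0],[0,0,0,0,0,0]]'
```

```text
clock: 16.52
position: [0.5552, 0.1537, 0.055]
tool_rot: [3.141, -0.0, 1.398]
force: [-2.6, -0.8, 7.2]
grip_width: 0.0206
clock: 16.9
position: [0.5552, 0.1537, 0.0549]
tool_rot: [3.141, 0.0, 1.398]
force: [-4.2, -0.7, 12.1]
grip_width: 0.0206
```

The plug is on the rim: position stopped and force is rising. One more small press, then I'll check the levers.

```bash
python3 -m handwheel '[[0,-0.006,0.008,0,0,0],[0,0,0,0,0,0],[0,0,0,0,0,0]]'
python3 - <<'E'
from h import *
togo([.555,.154,.055],80)
f=bot.grab_frame("wrist");g=bot.grab_frame("side")
a=cv2.resize(f["pixels"][170:215,225:285],(480,360),interpolation=cv2.INTER_CUBIC)
b=cv2.resize(g["pixels"][140:180,220:260],(310,310),interpolation=cv2.INTER_CUBIC)
b=cv2.copyMakeBorder(b,0,50,0,0,cv2.BORDER_CONSTANT)
a2=np.hstack([a,b]); c=cv2.resize(f["pixels"][305:350,225:285],(300,225),interpolation=cv2.INTER_CUBIC)
c=cv2.copyMakeBorder(c,0,0,0,490,cv2.BORDER_CONSTANT)
cv2.imwrite("pics/l10.png",np.vstack([a2,c]))
# levers projected when closed vs 0.15 open: top at 37mm, pivot 4mm
w=np.radians(-10);R=Ro.from_euler('z',w).as_matrix()
for n in("latch_a",):
    for F,nm in((f,"wrist"),(g,"side")):
        for r in bot.trace(F,n): 
            ys,xs=np.nonzero(r["region"]);print(nm,round(r["score"],2),r["point"],xs.min(),xs.max(),ys.min(),ys.max())
E
```

```text
clock: 17.27
position: [0.5552, 0.1536, 0.0549]
tool_rot: [3.141, 0.0, 1.397]
force: [-4.2, -1.1, 14.5]
grip_width: 0.0208
clock 17.275 pos [0.5552 0.1536 0.0549] rot [179.96   0.    80.07] F [-4.19 -1.12 14.53] w 0.0208
shift units [ 0.013 -0.01  -0.006]
turn units [1.0e-04 1.0e-05 1.9e-04]
wrist 0.81 [250.5, 331.0] 241 260 322 338
wrist 0.76 [249.7, 196.1] 239 262 182 208
side 0.62 [241.5, 165.8] 235 239 160 172
```

View pics/l10.png

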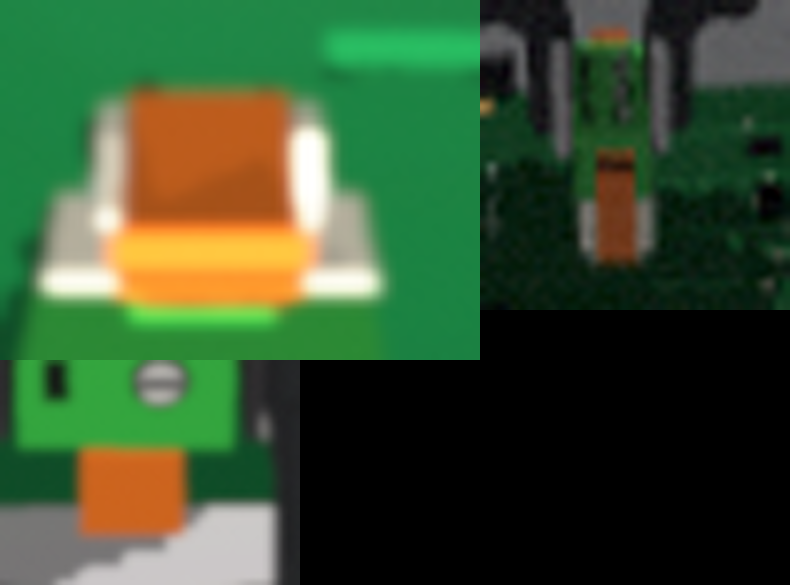

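The ear is covered by the orange hook of lever a. In the side view, lever b is back at its rest rows (159–174, as before insertion). Now I'll unload and start the tug slowly.

```bash
python3 -m handwheel '[[0,0,-0.028,0,0,0],[0,0,0,0,0,0],[0,0,0,0,0,0]]'
python3 -m handwheel '[[0,0,-0.016,0,0,0],[0,0,-0.016,0,0,0],[0,0,0,0,0,0]]'
```

```text
clock: 17.85
position: [0.5551, 0.1537, 0.0549]
tool_rot: [3.141, -0.0, 1.398]
force: [-1.2, -0.9, 5.6]
grip_width: 0.0206
clock: 18.23
position: [0.5549, 0.1537, 0.0555]
tool_rot: [-3.141, 0.0, 1.398]
force: [0.2, -0.4, -0.0]
grip_width: 0.0206
```

```bash
python3 -m handwheel '[[0,0,-0.016,0,0,0],[0,0,0,0,0,0],[0,0,0,0,0,0]]'
python3 -m handwheel '[[0,0,-0.01,0,0,0],[0,0,0,0,0,0],[0,0,0,0,0,0]]'
```

```text
clock: 18.6
position: [0.555, 0.1537, 0.056]
tool_rot: [-3.142, -0.0, 1.398]
force: [1.0, -0.3, 0.1]
grip_width: 0.0205
clock: 18.98
position: [0.555, 0.1537, 0.0562]
tool_rot: [-3.142, -0.0, 1.398]
force: [0.3, -0.9, -2.2]
grip_width: 0.0206
```

```bash
python3 -m handwheel '[[0,0,-0.008,0,0,0],[0,0,0,0,0,0],[0,0,0,0,0,0]]'
python3 -m handwheel '[[0,0,-0.006,0,0,0],[0,0,0,0,0,0],[0,0,0,0,0,0]]'
```

```text
clock: 19.35
position: [0.5549, 0.1537, 0.0563]
tool_rot: [-3.141, 0.0, 1.398]
force: [1.3, -0.0, -8.0]
grip_width: 0.0206
clock: 19.73
position: [0.5549, 0.1537, 0.0564]
tool_rot: [-3.141, 0.0, 1.398]
force: [3.3, 1.0, -12.7]
grip_width: 0.0206
```

```bash
python3 -m handwheel '[[0,0,0.002,0,0,0],[0,0,0,0,0,0]]'
python3 -m handwheel '[[0,0,0,0,0,0],[0,0,0,0,0,0]]'
```

```text
clock: 19.98
position: [0.5549, 0.1537, 0.0565]
tool_rot: [-3.141, 0.0, 1.398]
force: [3.4, 0.7, -14.7]
grip_width: 0.02
clock: 20.23
position: [0.5549, 0.1536, 0.0565]
tool_rot: [-3.141, 0.0, 1.398]
force: [2.0, 1.4, -15.6]
grip_width: 0.0203
```

The force is creeping up as the arm settles, so I'll ease off.

```bash
python3 -m handwheel '[[0,0,0.006,0,0,0],[0,0,0,0,0,0],[0,0,0,0,0,0]]'
python3 -m handwheel '[[0,0,0,0,0,0]]'
python3 -m handwheel '[[0,0,0,0,0,0],[0,0,0,0,0,0]]'
```

```text
clock: 20.6
position: [0.5549, 0.1537, 0.0564]
tool_rot: [-3.141, 0.0, 1.398]
force: [1.1, 0.9, -12.1]
grip_width: 0.0204
clock: 20.72
position: [0.5549, 0.1537, 0.0564]
tool_rot: [-3.141, 0.0, 1.398]
force: [1.3, 1.0, -12.7]
grip_width: 0.0201
clock: 20.98
position: [0.555, 0.1537, 0.0564]
tool_rot: [-3.142, 0.0, 1.398]
force: [0.9, -0.3, -11.7]
grip_width: 0.0202
```

```bash
python3 -m handwheel '[[0,0,0.003,0,0,0],[0,0,0,0,0,0],[0,0,0,0,0,0]]'
for i in 1 ; do python3 -m handwheel '[[0,0,0,0,0,0],[0,0,0,0,0,0]]'; done
python3 -m handwheel '[[0,0,0,0,0,0],[0,0,0,0,0,0]]'
```

```text
clock: 21.35
position: [0.5549, 0.1537, 0.0563]
tool_rot: [-3.142, 0.0, 1.398]
force: [0.2, -0.1, -10.0]
grip_width: 0.0203
clock: 21.6
position: [0.555, 0.1537, 0.0564]
tool_rot: [-3.142, -0.0, 1.398]
force: [-0.1, -0.5, -9.3]
grip_width: 0.0206
clock: 21.85
position: [0.555, 0.1537, 0.0563]
tool_rot: [-3.142, -0.0, 1.398]
force: [-0.3, 0.8, -8.2]
grip_width: 0.0206
```

It settled slightly low. I'll trim up a little and hold.

```bash
python3 -m handwheel '[[0,0,-0.003,0,0,0],[0,0,0,0,0,0]]' | grep -E 'clock|force'
python3 -m handwheel '[[0,0,0,0,0,0],[0,0,0,0,0,0]]' | grep -E 'clock|force'
python3 -m handwheel '[[0,0,0,0,0,0],[0,0,0,0,0,0]]' | grep -E 'clock|force'
python3 -m handwheel '[[0,0,0,0,0,0],[0,0,0,0,0,0]]' | grep -E 'clock|force'
```

```text
clock: 22.1
force: [-0.2, 0.3, -9.7]
clock: 22.35
force: [0.0, -0.1, -10.1]
clock: 22.6
force: [-2.2, -0.1, -9.7]
clock: 22.85
force: [0.4, 0.9, -10.8]
```

Steady at about 10.1 N, but that includes about 0.5 N of plug weight. I'll add a touch and hold for well over a second.

```bash
python3 -m handwheel '[[0,0,-0.002,0,0,0],[0,0,0,0,0,0]]' | grep -E 'clock|force'
python3 -m handwheel '[[0,0,0,0,0,0],[0,0,0,0,0,0]]' | grep -E 'clock|force'
for k in 1; do python3 -m handwheel '[[0,0,0,0,0,0],[0,0,0,0,0,0]]' | grep -E 'clock|force'; done
python3 -m handwheel '[[0,0,0,0,0,0],[0,0,0,0,0,0]]' | grep -E 'clock|force'
python3 -m handwheel '[[0,0,0,0,0,0],[0,0,0,0,0,0]]' | grep -E 'clock|force'
python3 -m handwheel '[[0,0,0,0,0,0],[0,0,0,0,0,0]]' | grep -E 'clock|force'
python3 -m handwheel '[[0,0,0,0,0,0],[0,0,0,0,0,0]]' | grep -E 'clock|force'
```

```text
clock: 23.1
force: [-0.5, 0.3, -12.0]
clock: 23.35
force: [0.1, 0.1, -12.0]
clock: 23.6
force: [0.3, 0.7, -12.9]
clock: 23.85
force: [0.4, -0.3, -12.8]
clock: 24.1
force: [0.7, 0.4, -12.2]
clock: 24.35
force: [0.4, 0.8, -12.9]
clock: 24.6
force: [0.2, 0.2, -13.4]
```

That was about 12 N, a little over. I'll trim to about 10.5 N net and hold again.

```bash
python3 -m handwheel '[[0,0,0.002,0,0,0],[0,0,0,0,0,0]]' | grep -E 'clock|force'
python3 -m handwheel '[[0,0,0,0,0,0],[0,0,0,0,0,0]]' | grep -E 'clock|force'
python3 -m handwheel '[[0,0,0,0,0,0],[0,0,0,0,0,0]]' | grep -E 'clock|force'
python3 -m handwheel '[[0,0,0,0,0,0],[0,0,0,0,0,0]]' | grep -E 'clock|force'
python3 -m handwheel '[[0,0,0,0,0,0],[0,0,0,0,0,0]]' | grep -E 'clock|force'
python3 -m handwheel '[[0,0,0,0,0,0],[0,0,0,0,0,0]]' | grep -E 'clock|force'
python3 -m handwheel '[[0,0,0,0,0,0],[0,0,0,0,0,0]]' | grep -E 'clock|force'
```

```text
clock: 24.85
force: [-0.8, 0.8, -11.8]
clock: 25.1
force: [-0.7, 0.7, -12.8]
clock: 25.35
force: [-0.6, -0.6, -12.8]
clock: 25.6
force: [0.2, 0.2, -11.8]
clock: 25.85
force: [-0.0, 0.2, -11.2]
clock: 26.1
force: [-0.6, 0.7, -11.0]
clock: 26.35
force: [-0.6, 0.5, -10.9]
```

```bash
python3 -m handwheel '[[0,0,0,0,0,0],[0,0,0,0,0,0]]' | grep -E 'clock|force'
python3 -m handwheel '[[0,0,0,0,0,0],[0,0,0,0,0,0]]' | grep -E 'clock|force'
python3 -m handwheel '[[0,0,0,0,0,0],[0,0,0,0,0,0]]' | grep -E 'clock|force'
python3 -m handwheel '[[0,0,0,0,0,0],[0,0,0,0,0,0]]' | grep -E 'clock|force'
```

```text
clock: 26.6
force: [-0.9, -0.1, -11.5]
clock: 26.85
force: [-1.0, -0.2, -11.3]
clock: 27.1
force: [-0.8, -1.1, -11.4]
clock: 27.35
force: [-1.6, -0.2, -11.8]
```

Held at about 11 N measured (about 10.5 N net) for well over a second, with no movement. Now I'll lower the plug home again and release.

```bash
python3 -m handwheel '[[0,0,0.03,0,0,0],[0,0,0.03,0,0,0],[0,0,0.01,0,0,0],[0,0,0,0,0,0],[0,0,0,0,0,0]]'
```

```text
clock: 27.98
position: [0.5554, 0.1539, 0.055]
tool_rot: [3.141, -0.0, 1.398]
force: [1.6, 0.4, 3.7]
grip_width: 0.0204
```

```bash
python3 -m handwheel '[[0,0,0.008,0,0,0],[0,0,0,0,0,0],[0,0,0,0,0,0]]'
python3 -m handwheel '[[0,0,0,0,0,0],[0,0,0,0,0,0],[0,0,0,0,0,0],[0,0,0,0,0,0]]' 0
python3 look.py l11
```

```text
clock: 28.35
position: [0.5555, 0.1538, 0.055]
tool_rot: [3.141, -0.0, 1.398]
force: [0.2, -0.1, 8.5]
grip_width: 0.0206
clock: 28.85
position: [0.5549, 0.1537, 0.0544]
tool_rot: [-3.141, 0.0, 1.398]
force: [0.1, -0.2, 0.2]
grip_width: 0.0426
clock 28.85 pos [0.5549 0.1537 0.0544] rot [-179.99    0.     80.08] F [ 0.14 -0.24  0.17] w 0.0426
shift units [ 0.025  0.019 -0.021]
turn units [-3.0e-05  1.0e-05  3.2e-04]
```

View pics/l11.png

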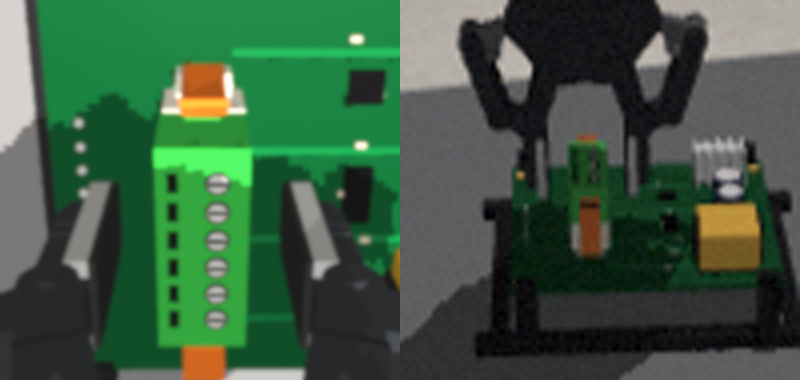

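Fingers are clear of the plug and the levers look closed. I'll retreat up and back for a last look.

```bash
python3 -m handwheel '[[0,0,-0.4,0,0,0],[0,0,-0.8,0,0,0],[0,0,-0.9,0,0,0],[0,0,-0.9,0,0,0],[0,0,-0.8,0,0,0],[-0.6,0,-0.5,0,0,0],[-0.9,0,0,0,0,0],[-0.9,0,0,0,0,0]]'
python3 -m handwheel '[[-0.8,0,0,0,0,0],[-0.2,0,0,0,0,0],[0,0,0,0,0,0]]'
python3 - <<'E'
from h import *
togo([.555,.154,.055],80)
f=bot.grab_frame("wrist");g=bot.grab_frame("side")
p=[r for r in bot.trace(f,"plug")][0]
print(p["score"],p["point"],fitplug(f,(.555,.154,np.radians(-10)),.039,p["region"]))
for F in(f,g):
  for r in bot.trace(F,"latch_a"):
    ys,xs=np.nonzero(r["region"]);print(round(r["score"],2),r["point"],xs.min(),xs.max(),ys.min(),ys.max())
im=cv2.resize(f["pixels"],None,fx=6,fy=6,interpolation=cv2.INTER_CUBIC); c=p["point"]
x,y=int(c[0]),int(c[1])
a=im[max(0,y-70)*6:(y+70)*6,(x-60)*6:(x+60)*6]
im2=cv2.resize(g["pixels"][130:190,205:275],(390,335),interpolation=cv2.INTER_CUBIC)
a=cv2.resize(a,(390,int(390*a.shape[0]/a.shape[1])));h=max(a.shape[0],335)
pad=lambda q:cv2.copyMakeBorder(q,0,h-q.shape[0],0,0,cv2.BORDER_CONSTANT)
cv2.imwrite("pics/f.png",np.hstack([pad(a),pad(im2)]))
E
```

```text
clock: 30.0
position: [0.5443, 0.0928, 0.1622]
tool_rot: [3.141, 0.0, 1.397]
force: [1.9, 0.2, -0.4]
grip_width: 0.0426
clock: 30.38
position: [0.5404, 0.07, 0.162]
tool_rot: [3.142, -0.0, 1.397]
force: [-0.6, 0.9, 1.0]
grip_width: 0.0429
clock 30.375 pos [0.5404 0.07   0.162 ] rot [ 1.800e+02 -2.000e-02  8.006e+01] F [-0.59  0.9   0.97] w 0.0429
shift units [ 3.409e+00 -4.000e-03  4.282e+00]
turn units [ 0.0e+00 -4.0e-05  1.8e-04]
0.78 [251.1, 85.0] (np.float64(0.5552148907796878), np.float64(0.15389069528095625), np.float64(-0.15687426877318844), np.float64(0.4032478850973051))
0.82 [251.1, 36.2] 243 258 29 45
0.67 [248.8, 138.6] 244 257 130 144
0.53 [240.9, 166.7] 235 238 162 172
```

View pics/f.png

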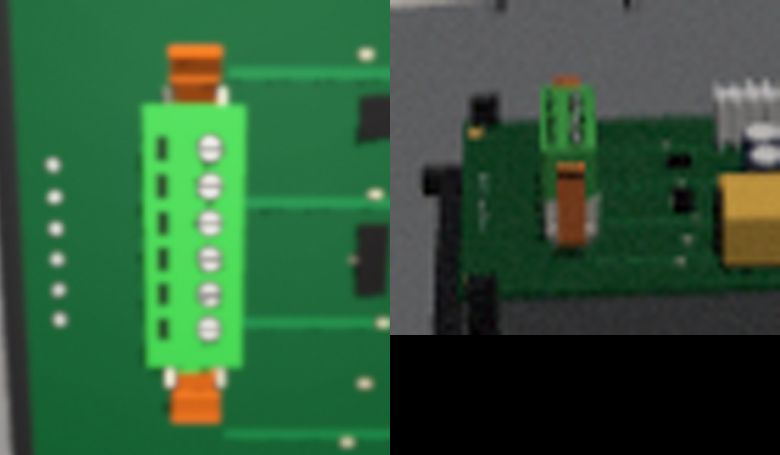

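The final wrist view shows the plug seated squarely, with its wire openings on the bare-edge side and both levers upright and symmetric. Handing in.

```bash
python3 -c "
from workcell import bot
print(bot.job_done())"
```

```text
the job is handed in; nothing more can be done
None
```

The plug is pressed fully home on the header with its wire openings towards the bare edge, and both levers are latched over its ears. It was tug-tested and released, and I handed the job in at about 30 s of the 64 s allowed.

- **Seating:** The highest force I read while pressing was 14.5 N. The tool stopped within 0.1 mm of the expected home height.
- **Tug:** The plug lifted about 1.3 mm until the hooks took the load. The measured pull then stayed between 10.9 and 11.8 N for 1.5 s, roughly 10.5 N after allowing about 0.5 N for the plug's own weight. While trimming beforehand, the pull ranged from 8 to 15.6 N for about 6 s. The plug held throughout.
- **Last checks:** After letting go, the plug's fitted position was within 0.5 mm of the header's. The spacing between the levers in the wrist picture was about 1.5 pixels more than expected, against about 8 if one had stayed open. In the side view lever b stood where it was before insertion.
- **Weaker checks:** The final model fit matched the picture less well than the earlier ones (0.40 mismatch against about 0.2), so I relied on the pictures and forces as well. I judged the levers closed from the pictures and the tug, since their angles cannot be read directly.

I did not touch the spools or the cutters.

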